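# Sweep loose nuts into the catch tray

### The arm

A 6-joint arm with a two-finger parallel gripper is mounted at the origin on a cart in front of the work surface, level with it; the furniture and walls round the work are solid. World frame = base frame: x ahead of the robot, y to its left, z up, the work surface at z = 0. Lengths are in m, angles in rad, forces in N, time in s.
With the tool pointing down it reaches from about 0.35 to 0.775 m from the base axis. Payload 5.5 kg.
Tool frame: the origin (TCP) lies at the very end of the fingers, on their centre line; the grasp point (between the pads) lies 19 mm behind it; z points along the fingers, y is the direction in which the jaws open and shut (so a half turn about z gives the same grasp; the last joint's range is limited). The gripper opens to 85 mm and grips with 20 to 120 N. Pads are 22 mm wide; open, the fingers measure 114 mm over their backs; the gripper's body (76 mm by 85 mm) begins 54 mm behind the grasp point. The pads swing forward as they close: fully open they stand 13 mm farther back than shut.
Start: joints at [1.074, 0.313, 0.046, 1.304, 0, 1.431], TCP at [0.201, 0.539, 0.231] pointing down, gripper open.
Joint ranges: [-2.76, 2.76], [-0.86, 1.69], [-1.03, 1.26], [-2.2, 2.34], [-1.47, 1.5], [-3.14, 3.14]. Speed limits (rad/s): [2.57, 2.57, 3.14, 3.14, 3.14, 3.14].

### API

Orientations are given as a unit quaternion [w, x, y, z].
In Python, from station import arm, grip, ik, readout, viewer, order gives the robot as it stands. Calls block until the motion is done:
- arm.reach(position, orientation): joint-space move of the TCP to a pose.
- arm.movel(position, rot=None, max_speed=0.15): straight line of the TCP; rot=None keeps the orientation; max_speed is the mean speed in m/s.
- arm.movej(angles): joint-space move.
- grip(opening, force=None): finger opening in m; force is the grip in N (None keeps the last); returns when the fingers have stopped.
- arm.dwell(seconds).
- ik(position, orientation): joint angles nearest the present ones, or None.
- readout.read_state(): the state.
- viewer.camera(name): name is "side" or "top"; returns a dict with "frame" (420x560x3 uint8, red, green, blue), "mtx" (3x3 intrinsics, pixels), "k1" (the pictures are not rectified: a ray, as slopes to the right and down, at radius r is drawn at 1 + k1 r^2 times it, then the intrinsics apply), "rvec" (rotation vector, rad) and "tvec" (3), from world to camera coordinates, as OpenCV has them. Camera axes: x right, y down, z forward; pixel columns grow to the right and rows downward; lengths in m; the calibration is good to about 2 mm. A picture is of the moment at which its call begins. There is no depth.
A pose or a line that the arm cannot do raises arm.IKError and nothing moves.
- order.job_done(): hands the job in, once; it reports no verdict.
The state is a dict: "t": time; "q": joint angles; "qd": joint speeds; "effort": joint torques, N m; "tool_pos": TCP position; "eef_rot": TCP orientation; "force": force on the tool from outside, world axes, zero at the start; "ft_torque": the same for the moment, N m; "width": finger opening in m.
Only numpy, scipy, OpenCV 4.12 (cv2) and the standard library are available. Lean on these libraries where they do the work, as an engineer would, in place of code of your own. Each camera call takes 0.05 s, during which the arm holds its last target.

### The job

Sweep the three loose steel hex nuts along the bench with the fingertips, through the open front of the grey sheet-metal tray, until every nut lies flat and wholly inside it. Only push the nuts, do not pick any of them up, and leave the two small vials and the little beaker standing where they are.

Things in the scene. Friction and masses are not known exactly. Their poses are not given: they have to be found in the camera images.
- tray: shallow grey sheet-metal catch tray, fixed, open at its front. Origin: middle of the front lip edge, on the bench. Its own +x runs into the tray, y across it, z up. Inside 210 mm wide (y from -105 to +105 mm) and 125 mm deep (x from 0 to 125 mm); side and back walls 3 mm thick, 33 mm high; floor 2 mm thick, and the front lip rises to it as a gentle ramp over the first 16 mm, so that nuts slide in. Turned up to about 15 degrees either way.
- nut_1_center (a point): loose plain steel hexagon nut, 30 mm across its flats, 35 mm across its corners, 16 mm high, with a 16 mm hole, about 70 g, lying flat on the bench in front of the tray at any yaw; this point is its centre, 8 mm above its underside. Slides when pushed.
- nut_2_center (a point): loose plain steel hexagon nut, 30 mm across its flats, 35 mm across its corners, 16 mm high, with a 16 mm hole, about 70 g, lying flat on the bench in front of the tray at any yaw; this point is its centre, 8 mm above its underside. Slides when pushed.
- nut_3_center (a point): loose plain steel hexagon nut, 30 mm across its flats, 35 mm across its corners, 16 mm high, with a 16 mm hole, about 70 g, lying flat on the bench in front of the tray at any yaw; this point is its centre, 8 mm above its underside. Slides when pushed.
- vial_a: bystander: small brown vial with a grey cap, 12 mm diameter, 34 mm high, light and easily knocked over, standing in the row of nuts. Origin at the centre of its underside.
- vial_b: bystander: the same kind of vial, standing beside the tray. Origin at the centre of its underside.
- beaker: bystander: small clear beaker, 46 mm diameter, 59 mm high, standing at the other side of the tray's front. Origin at the centre of its underside.
Mind the look-alikes: they are no part of the job. Leave any brown or orange look-alike of the part that bears nut_3_center alone.

How it is judged:
By the outcome, as a careful person would: the job done as asked, in the order asked, and still so for the second after the job is handed in, with the robot touching nothing.
It also fails if it takes over 59 s, if anything falls off the work surface, if the arm or the gripper's body presses on something with over 40 N, if the wrist force passes 120 N, or if a joint passes its speed limit or range.

## Working session

There is one attempt and no reset: what is moved stays moved. The work goes in short steps, each a Python script; the robot and the scene stay as the last script left them, time stands still between calls to the robot, and variables do not carry over. Pictures are saved under pics/ and viewed, and the job is handed in when it is done.

```bash
mkdir -p pics; ls
python3 - <<'E'
from station import arm, grip, ik, readout, viewer, order
import cv2
for n in ("top","side"):
    c=viewer.camera(n); cv2.imwrite(f"pics/{n}0.png",c["frame"][:,:,::-1]); print(n,c["mtx"].tolist(),c["k1"],c["rvec"],c["tvec"])
s=readout.read_state(); print(s["t"],s["tool_pos"],s["eef_rot"],s["width"])
E
```

```text
pics
top [[415.9305819250214, 0.0, 272.3225835516086], [0.0, 415.9305819250214, 203.88794917787413], [0.0, 0.0, 1.0]] 0.03458367375300141 [ 2.11773314 -2.18053353  0.10842841] [0.10094301 0.52709588 0.92478522]
side [[423.78907593399646, 0.0, 279.966026519539], [0.0, 423.78907593399646, 213.66147620008377], [0.0, 0.0, 1.0]] 0.02921799496709678 [ 0.69485077 -2.76810087  0.92158135] [0.47439225 0.18315171 0.76942154]
0.1 [0.20060057 0.53836433 0.23046963] [-2.68556875e-04  1.77437045e-01  9.84131779e-01 -8.14957923e-04] 0.0849612843809161
```

View pics/top0.png

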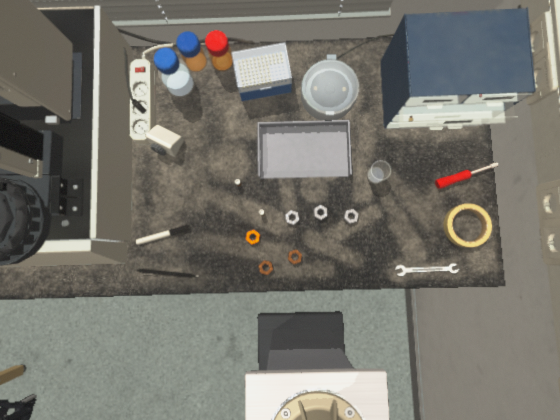

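View pics/side0.png

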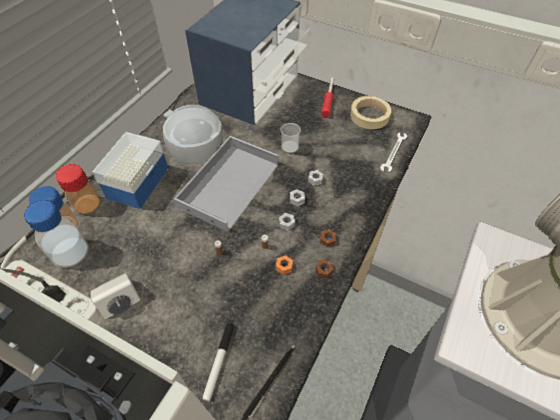

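The top view shows the silver nuts at about (292,217), (321,212) and (351,216). vial_a is near (262,212), vial_b near (237,182), the beaker near (379,172), and the tray's front edge at row ~178. The brown and orange nuts are at (253,237), (266,268) and (295,257). Next I'll zoom in and measure.

```bash
cat > h.py <<'E'
import numpy as np, cv2
from station import arm, grip, ik, readout, viewer, order
def ray(c,uv):
    K=c["mtx"]; k=c["k1"]; uv=np.atleast_2d(np.float64(uv))
    p=cv2.undistortPoints(uv[:,None],np.array(K),np.array([k,0,0,0,0.]))[:,0]
    R,_=cv2.Rodrigues(np.array(c["rvec"])); t=np.array(c["tvec"]).reshape(3)
    d=np.c_[p,np.ones(len(p))]@R; o=-R.T@t
    return o,d
def onz(c,uv,z):
    o,d=ray(c,uv); return o+d*((z-o[2])/d[:,2])[:,None]
def proj(c,P):
    P=np.atleast_2d(np.float64(P))
    return cv2.projectPoints(P[:,None],np.array(c["rvec"]),np.array(c["tvec"]),np.array(c["mtx"]),np.array([c["k1"],0,0,0,0.]))[0][:,0]
def nuts(c,z=0.012,roi=None,save=None):
    f=c["frame"]; hsv=cv2.cvtColor(f,cv2.COLOR_RGB2HSV)
    m=((hsv[:,:,2]>135)&(hsv[:,:,1]<60)).astype(np.uint8)*255
    m=cv2.morphologyEx(m,cv2.MORPH_CLOSE,np.ones((3,3)))
    out=[]
    for k in cv2.findContours(m,cv2.RETR_EXTERNAL,cv2.CHAIN_APPROX_NONE)[0]:
        if not 40<cv2.contourArea(k)<400: continue
        h=cv2.convexHull(k); M=cv2.moments(h); u=(M["m10"]/M["m00"],M["m01"]/M["m00"])
        p=onz(c,u,z)[0]
        if roi and not(roi[0]<p[0]<roi[1] and roi[2]<p[1]<roi[3]): continue
        out.append((np.round(u,1),np.round(p[:2],4),M["m00"]))
    return out
E
python3 - <<'E'
from h import *
for n,b in (("top",(220,110,400,280)),("side",(170,110,350,280))):
    c=viewer.camera(n); f=c["frame"]
    print(n); [print(*o) for o in nuts(c,roi=(.3,.75,-.25,.25))]
    x0,y0,x1,y1=b
    g=cv2.resize(f[y0:y1,x0:x1],None,fx=4.4,fy=3.5 if 0 else 3.5,interpolation=cv2.INTER_CUBIC) if 0 else cv2.resize(f[y0:y1,x0:x1],None,fx=3.5,fy=3.5,interpolation=cv2.INTER_CUBIC)
    cv2.imwrite(f"pics/{n}z.png",g[:,:,::-1])
E
```

```text
top
[291.6 216.8] [0.5005 0.0417] 143.5
[351.  215.6] [ 0.4994 -0.0968] 136.5
[320.2 211.9] [ 0.5102 -0.0256] 134.5
[377.6 173.8] [ 0.5962 -0.164 ] 272.5
[281.1 139. ] [0.6883 0.0605] 1951.0
side
[184.8 259.8] [0.6292 0.217 ] 140.5
[286.4 220.1] [0.5009 0.0406] 171.5
[147.4 223.3] [0.7465 0.1824] 336.5
[296.9 196.6] [ 0.5096 -0.0255] 169.0
[315.6 175.8] [ 0.4997 -0.099 ] 169.0
[290.3 137.4] [ 0.6059 -0.182 ] 444.0
```

```bash
ls -la pics
```

```text
total 1552
drwxr-xr-x 2 agent agent   4096 Dec  7 14:45 .
drwxr-xr-x 3 agent agent   4096 Dec  7 14:45 ..
-rw-r--r-- 1 agent agent 391687 Dec  7 14:45 side0.png
-rw-r--r-- 1 agent agent 419320 Dec  7 14:45 sidez.png
-rw-r--r-- 1 agent agent 364144 Dec  7 14:45 top0.png
-rw-r--r-- 1 agent agent 400854 Dec  7 14:45 topz.png
```

View pics/topz.png

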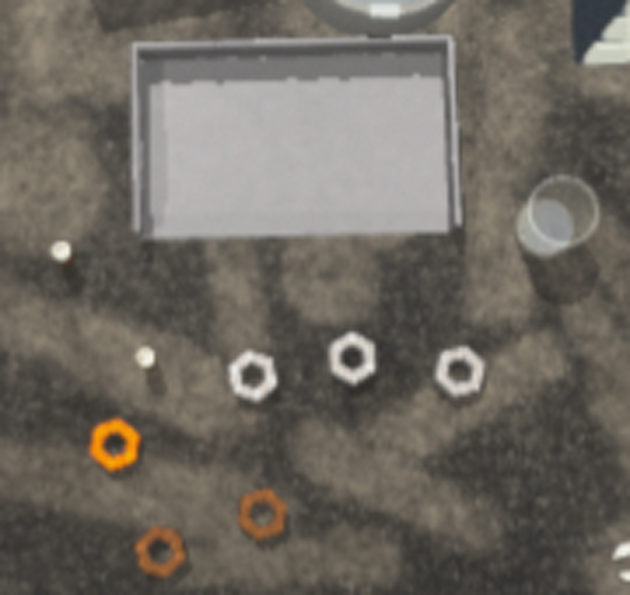

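View pics/sidez.png

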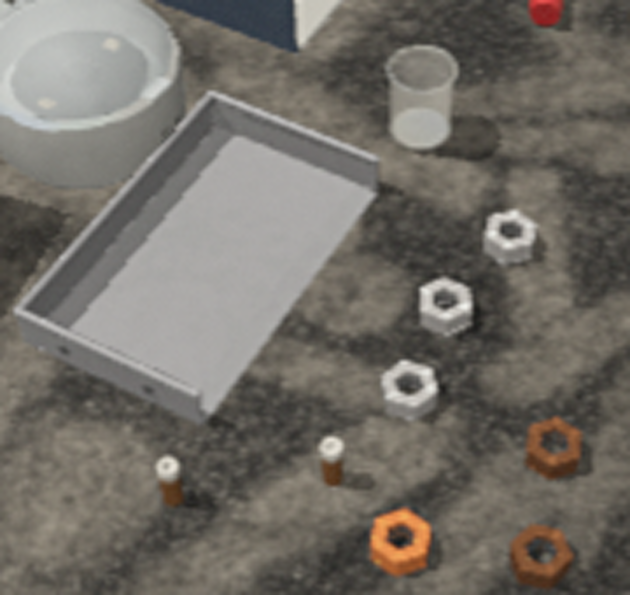

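The zoomed top view puts the lip at zoom (143,238) to (447,232). The vial caps are at (145,357) and (61,251), and the beaker base is near (547,228). I'll convert these points to world positions.

Run:
```python
from h import *
c=viewer.camera("top"); s=viewer.camera("side")
T=lambda x,y:(x/3.5+220-.35,y/3.5+110-.35); S=lambda x,y:(x/3.5+170-.35,y/3.5+110-.35)
for n,cc,uv,z in [("lipL",c,T(143,238),0),("lipR",c,T(449,232),0),("lipLs",s,S(207,420),0),("lipRs",s,S(378,192),0),
 ("wallBL",c,T(134,45),.033),("wallBR",c,T(453,38),.033),("wallFL",c,T(137,232),.033),("wallFR",c,T(461,224),.033),
 ("va",c,T(145,357),.034),("va s",s,S(331,445),.034),("vb",c,T(61,251),.034),("vb s",s,S(168,465),.034),
 ("bk base",c,T(547,228),0.002),("bk rim",c,T(564,209),.059),("bk rim s",s,S(422,68),.059)]:
    print(n,np.round(onz(cc,uv,z)[0],4))
```

```text
lipL [0.5982 0.1127 0.    ]
lipR [ 0.5956 -0.0964  0.    ]
lipLs [0.5978 0.1107 0.    ]
lipRs [ 0.5959 -0.0989  0.    ]
wallBL [0.724 0.114 0.033]
wallBR [ 0.7211 -0.0999  0.033 ]
wallFL [0.5962 0.1151 0.033 ]
wallFR [ 0.5946 -0.099   0.033 ]
va [0.5125 0.1118 0.034 ]
va s [0.5134 0.1108 0.034 ]
vb [0.5848 0.1657 0.034 ]
vb s [0.5856 0.1647 0.034 ]
bk base [ 0.5958 -0.1623  0.002 ]
bk rim [ 0.5972 -0.1605  0.059 ]
bk rim s [ 0.5968 -0.1608  0.059 ]
```

```bash
cat >> h.py <<'E'
def Q(deg):
    a=np.radians(deg)/2; return [0,-np.sin(a),np.cos(a),0]
def snap(name):
    c=viewer.camera("top"); s=viewer.camera("side")
    a=cv2.resize(c["frame"][110:280,220:400],None,fx=2.2,fy=3.0*.733,interpolation=cv2.INTER_CUBIC)
    b=cv2.resize(s["frame"][110:280,170:350],None,fx=2.2,fy=3.0*.733,interpolation=cv2.INTER_CUBIC)
    cv2.imwrite(f"pics/{name}.png",np.hstack([a,b])[:,:,::-1])
    return c,s
def st(tag):
    s=readout.read_state(); print(tag,round(s["t"],2),np.round(s["tool_pos"],4),np.round(s["force"],1),round(s["width"],4))
E
python3 - <<'E'
from h import *
grip(0.020)
arm.reach([0.455,-0.026,0.12],Q(0)); st("above")
arm.movel([0.455,-0.026,0.006],max_speed=.12); st("down")
snap("a1")
E
```

```text
above 3.18 [ 0.4553 -0.0255  0.1202] [-0.3 -0.1  0.9] 0.0198
down 4.28 [ 0.4556 -0.0261  0.0065] [0.3 0.3 0.3] 0.0196
```

View pics/a1.png

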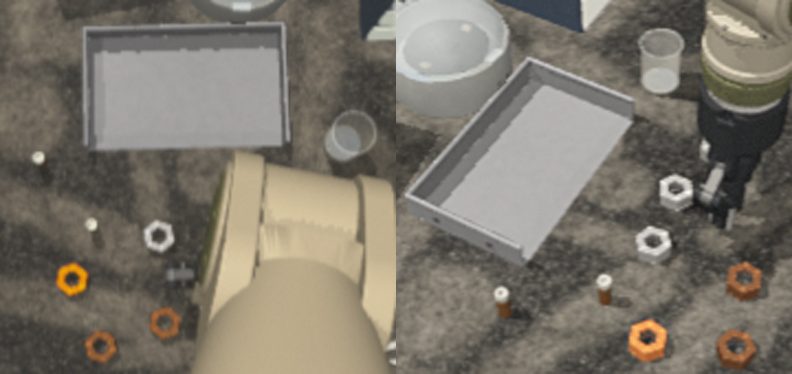

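The side view shows the fingertips low behind the middle nut, at about (725,215), with nothing else touched. Now I'll push nut 2.

Run:
```python
from h import *
arm.movel([0.580,-0.016,0.006],max_speed=.08); st("push")
arm.movel([0.664,0.000,0.007],max_speed=.08); st("end")
arm.movel([0.640,-0.004,0.008],max_speed=.12)
arm.movel([0.630,-0.006,0.10],max_speed=.15); 
arm.reach([0.452,-0.112,0.10],Q(15)); st("n3")
c,s=snap("a2")
print(nuts(c,z=.014,roi=(.45,.74,-.12,.12))); print(nuts(s,z=.014,roi=(.45,.74,-.12,.12)))
```

```text
push 6.1 [ 0.5797 -0.016   0.006 ] [-0.3  0.7  0.5] 0.0202
end 7.32 [ 0.6636 -0.      0.0069] [-0.2  0.4 -0. ] 0.0198
n3 9.28 [ 0.453  -0.1122  0.0999] [ 0.8 -0.3 -0.4] 0.0197
[(array([291.7, 216.8]), array([0.5005, 0.0415]), 140.0), (array([351.1, 215.6]), array([ 0.4991, -0.0966]), 129.0)]
[(array([280.9, 233.9]), array([0.4942, 0.0773]), 89.5), (array([286.2, 220.3]), array([0.5003, 0.0424]), 183.5), (array([257.1, 215.9]), array([0.5584, 0.0612]), 57.0), (array([317. , 176.5]), array([ 0.4955, -0.0969]), 218.0)]
```

View pics/a2.png

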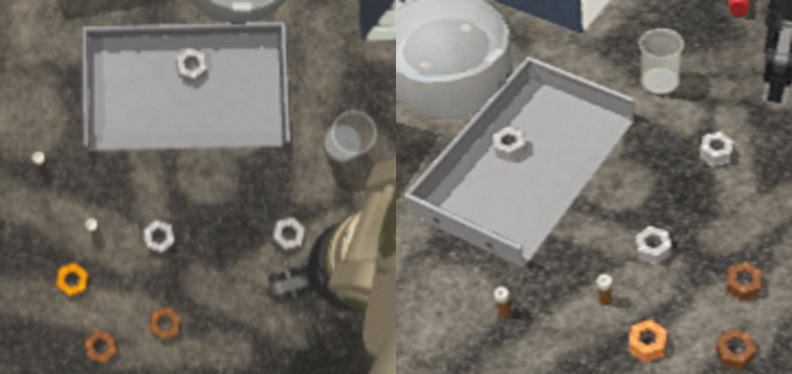

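Nut 2 is flat inside the tray, at pixel (192,65) in the left pane. Everything else is unmoved. Nut 3 is next, on a two-leg path.

Run:
```python
from h import *
arm.movel([0.459,-0.1132,0.006],max_speed=.1)
arm.movel([0.561,-0.0565,0.006],max_speed=.08); st("leg1")
arm.movel([0.643,-0.0540,0.007],max_speed=.08); st("end")
arm.movel([0.620,-0.058,0.008],max_speed=.12)
arm.movel([0.610,-0.055,0.10],max_speed=.15)
arm.reach([0.456,0.0405,0.10],Q(0)); st("n1")
c,s=snap("a3")
```

```text
leg1 12.07 [ 0.5607 -0.0566  0.0059] [ 0.2 -0.1  0.6] 0.0198
end 13.25 [ 0.6425 -0.0539  0.0069] [-0.8  0.1 -0.3] 0.0203
n1 15.11 [0.4568 0.0404 0.0999] [ 0.  -0.5 -0.4] 0.0201
```

View pics/a3.png

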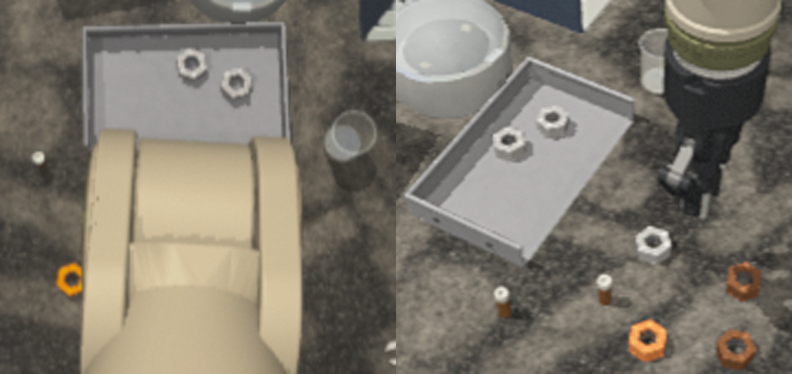

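Nut 3 is also inside, at (237,83) in the left pane. Now nut 1.

Run:
```python
from h import *
arm.movel([0.456,0.0405,0.006],max_speed=.1)
arm.movel([0.575,0.0465,0.006],max_speed=.08); st("leg1")
arm.movel([0.640,0.051,0.007],max_speed=.08); st("end")
arm.movel([0.617,0.050,0.008],max_speed=.12)
arm.movel([0.600,0.045,0.10],max_speed=.15)
arm.reach([0.40,-0.25,0.20],Q(0)); st("away")
c,s=snap("a4")
```

```text
leg1 17.94 [0.5747 0.0465 0.006 ] [-0.3  0.4  0.4] 0.0195
end 18.91 [0.6395 0.051  0.0068] [-0.6 -0.8 -0. ] 0.0199
away 21.41 [ 0.4004 -0.2495  0.1996] [0.4 0.3 0.7] 0.0199
```

View pics/a4.png

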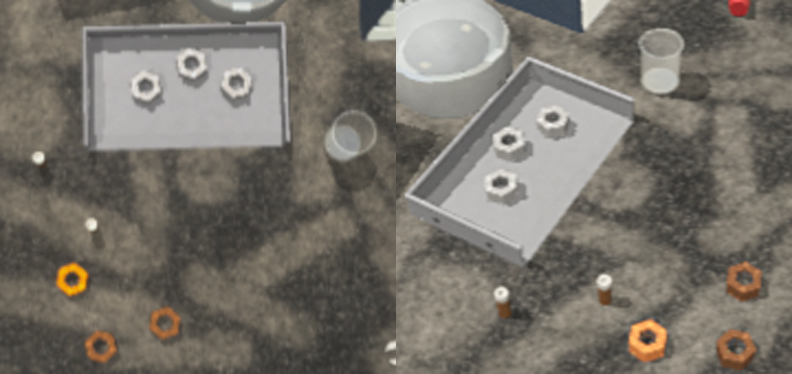

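All three nuts lie flat inside the tray, at (146,86), (192,65) and (237,83) in the left pane, well behind the lip at row ~148. The vials, beaker and look-alike nuts show at the same pixels as before.

Run:
```python
from h import *
c=viewer.camera("top")
for x,y in((146,86),(192,65),(237,83)): print(np.round(onz(c,(x/2.2+220,y/2.2+110),.016)[0],3))
order.job_done(); st("done")
```

```text
[0.662 0.049 0.016]
[ 0.684 -0.002  0.016]
[ 0.662 -0.049  0.016]
the job is handed in; nothing more can be done
the job is handed in; nothing more can be done
```

All three steel nuts are in the tray, and I handed the job in at about 21.5 s on the robot's clock. I pushed each one separately along the bench and up over the lip, with the fingertips held 20 mm apart; none was picked up.

- **Nuts:** in the last pictures all three lie flat, at about (0.662, 0.049), (0.684, -0.002) and (0.662, -0.049) m. The tray's inside runs from about x 0.597 to 0.722 and y -0.098 to 0.112, so every nut is clear of the ramp and the walls.
- **Other objects:** both vials, the beaker and the brown and orange look-alikes stand at the same pixels as before. I judged this by eye and did not measure them again.
- **Forces:** the tool force stayed under about 1 N at every reading, though I only read it between moves and not during the pushes.
- **Odd readings:** after the first push the side view's colour mask also picked up two false blobs (89 and 57 px in area), and neither view's mask found the nut already in the tray. The final positions therefore come from pixels I read off the picture.

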